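Dock a temperature logger under its spring flap

ROBOT

A 6-joint arm with a two-finger parallel gripper is mounted at the origin on the work surface. World frame = base frame: x ahead of the robot, y to its left, z up, the work surface at z = 0. Lengths are in mm, angles in rad, forces in N, time in s.
With the tool pointing down it reaches from about 350 to 850 mm from the base axis. Payload 8.1 kg.
Tool frame: the origin (TCP) lies midway between the tips of the shut fingers; the grasp point (between the pads) lies 19 mm behind it; z points along the fingers, y is the line along which they close (so a half turn about z gives the same grasp; the last joint's range is limited). The gripper opens to 93 mm and grips with 3 to 60 N. Pads are 15 mm wide; open, the fingers measure 128 mm over their backs; the gripper's body (75 mm by 188 mm) begins 65 mm behind the grasp point.
Start: joints at [-1.348, 0.13, 1.488, -0, 1.523, -0.085], TCP at [181.798, -571.8, 218.635] pointing down, gripper open.
Joint ranges: [-2.96, 2.96], [-0.89, 2.26], [0.02, 2.5], [-1.34, 4.48], [0, 2.73], [-2.66, 2.66]. Speed limits (rad/s): [2.39, 2.39, 2.79, 3.14, 3.14, 3.14].

INTERFACE

Orientations are given as a 3x3 rotation matrix whose columns are the frame's x, y, z axes.
In Python, from rig import r, cams, models gives the robot as it stands.
- The arm moves only by the shell command python3 -m pendant 'ROWS' [OPENING]. ROWS is JSON, a list that holds one entry, the list of rows, each a list of 4 numbers: the shift along the world's x, y, z in mm, then the turn about the world's z in degrees. A call has 1 to 10 rows; each row shifts and turns the commanded pose from where the row before left it; what a row does not reach is not made up. A row lasts 1/8 s, in which the tool goes at most 62.5 mm and 10.7 degrees, less where a joint would pass 70% of its speed; a pose out of reach is approached as far as the arm can. A call is refused whole if a number of a shift passes 62.5 or a number of a turn 10.7, either way. A call with a gripper value outside its range is refused whole. OPENING is the opening in per cent of the stroke, from 0 (shut) to 100 (fully open), set as the call begins (- or left out, the last holds). The fingers move at their own pace and stop on an object; the grip force is fixed at half the most. Time passes only in rows, so rows that do not move let the fingers close. It gives the time, the measured TCP pose, the force, the opening and the grip force at its end, in the units of the state.
- r.observe(): the state, without advancing time (a new reading comes with each control period).
- cams.get_image(name): name is "scene" or "top" or "wrist"; returns (picture, depth): 384x512x3 uint8, blue, green, red; 384x512 float32, mm along the optical axis (not along the pixel's ray), 0 where there is no reading.
- cams.calibration(name): a dict with "camera_matrix" (3x3 intrinsics, pixels), "distortion" ([k1, k2, p1, p2, k3] as OpenCV has them; the pictures are not rectified), "world_from_camera" (4x4, takes a point from camera to world coordinates); the wrist camera has in their place "tool_from_camera" (4x4, takes a point from camera to tool coordinates, whose origin is the TCP and whose axes are the flange's). Camera axes: x right, y down, z forward; pixel columns grow to the right and rows downward; lengths in mm; the calibration is good to about 2 mm. A picture is of the moment at which its call begins: read the wrist's pose just before it. calibration takes no time and is no camera call.
- r.close_job(): hands the job in; it is judged then, once.
Trained networks look in the newest picture that a camera, given by its name, has taken for a name from the list of things; names that differ only in an ending like _2 or _b are one class to them, and where a whole thing is asked for, a point or a joint stands for the part that bears it (a point fixed in the world has none). Each returns a list of dicts, best first, with "conf" (0 to 1); they miss things now and then, are a little off and sometimes report something else, mostly with a low value. They report only what shows in the picture. A call takes as long as a camera call. They do not tell look-alikes from the thing itself.
- models.silhouettes(camera, query): "region" (384x512 bool, what is visible of it) and "rect" ([left, top, right, bottom] in pixels, round what is visible of it).
- models.mark_of(camera, query): "at" ([column, row] in pixels: a listed point, or the origin of a listed thing).
The state is a dict: "time_s": time; "joints": joint angles; "joint_velocities": joint speeds; "joint_torque": joint torques, N m; "position": TCP position; "tool_rot": TCP orientation; "contact_force": force on the tool from outside, world axes, zero at the start; "wrist_torque": the same for the moment, N m; "finger_gap": finger opening in mm; "gripper_force": force on a finger pad.
Only numpy, scipy, OpenCV 4.12 (cv2) and the standard library are available. Lean on these libraries where they do the work, as an engineer would, in place of code of your own. Each camera call takes 0.05 s, during which the arm holds its last target. There are 200 camera calls.

TASK

Load the temperature logger into its readout dock: with one fingertip press down the ledge of the spring flap so that the flap swings up, and while you hold it open push the logger along the deck with the other fingertip, under the flap, until it is fully home against the reader. Then take the hand away so that the flap snaps shut and its lip drops behind the logger's body. Do not grip or lift the logger, and leave the flask, the tape roll and the mug where they stand.

Things in the scene. Friction and masses are not known exactly. Their poses are not given: they have to be found in the camera images.
- dock: Flat grey readout dock, fixed. Origin on the table under the mouth of its pocket; x = push direction, y left of it, z up. In its frame, mm: deck slab top z 12, x -155 to 60, y -36 to 52; guide rails 8 high along it at y +-27 to +-31. Left, at y 42, z 34, runs the flap's 9 mm hinge tube (x -155 to 58) on posts; beyond it the ledge. Right of the tube, over x 0 to 58, lies the flap's cover plate.
- stop (a point): Point on the front face of the dock's reader housing (dock x 60, y 0, z 22 mm; housing top z 42): the stop that the logger's nose must meet.
- flap (a joint): Angle of the aluminium rocker flap on its hinge tube: 0 shut, 0.75 rad end of travel. Pressing the ledge down, left of the tube, raises the cover plate and lip, right of it. A spring shuts it: 2 to 3 N at the ledge start it, 4 to 7 N hold it at 0.5 rad. From 0.35 rad up the logger passes freely below.
- ledge (a point): Middle of the top of the flap's ledge, a ribbed strip 213 long along the dock's x (dock x -155 to 58), flat from 11 mm right to 13 mm left of this point; shut, dock y 73, z 38 mm. A fingertip presses it anywhere along its length and can slide along while pressing. Fingertip pressed on its middle line to dock z 25: flap at 0.5 to 0.6 rad.
- lip_mid (a point): Middle of the lower edge of the flap's lip, moving with the flap. Shut: dock x 1.5, y -9, z 21 mm; the lip (26 wide, 3 thick) hangs from the front edge of the cover plate (plate dock y -22 to 40, underside z 37) and bars the logger's nose block. At 0.6 rad the plate's free edge stands near z 75 at x 0 to 58: a finger from above stays at x below 0, which is enough.
- logger: White temperature logger, 80 (x) x 44 x 20 mm high, about 140 g, loose on the deck between the rails before the flap. Origin: centre of its underside; x to its nose. Nose block (20 high) x -10 to 40, low neck (7 high) x -33 to -10, end wall (20 high) x -40 to -32: push its rear face. Home: origin at dock x 20, rear face at dock x -20, still outside the flap, whose lip then drops into the neck.
- flask: Bystander: upright steel flask, 68 across, 210 high; origin at the centre of its underside.
- tape_roll: Bystander: roll of packing tape lying flat, 90 across, 48 high; origin at the centre of its underside.
- mug: Bystander: white mug, about 80 across, 90 high, its handle to one side; origin at the centre of its underside.
There are look-alikes about, which are no part of the job. Of the things shaped like the logger, the white one is meant.

How it is judged:
By the outcome, as a careful person would: the job done as asked, in the order asked, and still so for the second after the job is handed in, with the robot touching nothing.
It also fails if it takes over 37 s, if anything falls off the work surface, if the arm or the gripper's body presses on something with over 40 N, if the wrist force passes 120 N, or if a joint passes its speed limit or range.

## Working session

There is one attempt and no reset: what is moved stays moved. The work goes in short steps, Python scripts to look and compute and a shell command to move; the robot and the scene stay as the last step left them, time stands still between calls to the robot, and variables do not carry over. Pictures are saved under pics/ and viewed, at most 10 in all, crops included, and the job is handed in when it is done.

```bash
mkdir -p pics; ls; cat > h.py <<'E'
import numpy as np, cv2
from rig import r,cams,models
def pose(cam):
    c=cams.calibration(cam)
    K=np.array(c["camera_matrix"],float);D=np.array(c["distortion"],float)
    if "world_from_camera" in c: T=np.array(c["world_from_camera"],float)
    else:
        s=r.observe();W=np.eye(4);W[:3,:3]=s["tool_rot"];W[:3,3]=s["position"];T=W@np.array(c["tool_from_camera"],float)
    return K,D,T
def cloud(depth,P):
    K,D,T=P;h,w=depth.shape
    u,v=np.meshgrid(np.arange(w),np.arange(h))
    n=cv2.undistortPoints(np.stack([u,v],-1).reshape(-1,1,2).astype(float),K,D).reshape(h,w,2)
    p=np.dstack([n*depth[...,None],depth])
    X=p@T[:3,:3].T+T[:3,3]; X[depth<=0]=np.nan
    return X
def proj(pts,P):
    K,D,T=P;M=np.linalg.inv(T)
    rv=cv2.Rodrigues(M[:3,:3])[0]
    return cv2.projectPoints(np.array(pts,float).reshape(-1,3),rv,M[:3,3],K,D)[0].reshape(-1,2)
E
python3 - <<'E'
from h import *
for c in("top","scene"):
    P=pose(c);im,d=cams.get_image(c);cv2.imwrite(f"pics/{c}0.png",im);X=cloud(d,P);np.save(c+"X.npy",X)
    for q in("dock","logger","flap","flask","tape_roll","mug"):
        for o in models.silhouettes(c,q)[:4]:
            m=o["region"];print(c,q,round(o["conf"],2),np.round(o["rect"]),np.round(np.nanmedian(X[m],0)))
    for q in("dock","stop","ledge","lip_mid","logger"):
        for o in models.mark_of(c,q)[:3]:
            a=o["at"];print(c,q,round(o["conf"],2),np.round(a,1),np.round(X[int(a[1]),int(a[0])]))
print(r.observe()["time_s"])
E
```

```text
pics
top dock 0.84 [173. 116. 254. 246.] [611. 114.  37.]
top logger 0.81 [232. 265. 270. 287.] [390.   9.  19.]
top logger 0.78 [274. 225. 310. 251.] [479. -79.  19.]
top logger 0.56 [212. 176. 238. 213.] [586.  76.  31.]
top flap 0.89 [175. 147. 225. 243.] [601. 130.  38.]
top flask 0.8 [282.  76. 320. 133.] [763. -90. 137.]
top tape_roll 0.88 [260. 159. 300. 198.] [624. -46.  46.]
top mug 0.78 [101. 156. 149. 202.] [613. 309.  42.]
top dock 0.7 [218.  169.6] [639.  92.  35.]
top stop 0.78 [205.4 144.9] [697. 122.  41.]
top ledge 0.87 [193.7 199.1] [569. 149.  35.]
top ledge 0.73 [218.7 170.3] [639.  93.  22.]
top lip_mid 0.95 [220.2 165.8] [648.  87.  38.]
top logger 0.73 [291.7 237.4] [481. -78.  20.]
top logger 0.68 [251.3 274.5] [397.  16.  19.]
top logger 0.62 [225.6 193.8] [583.  76.  33.]
scene dock 0.72 [210. 190. 337. 330.] [644. 123.  38.]
scene dock 0.63 [236. 197. 335. 302.] [620. 131.  38.]
scene logger 0.79 [292. 142. 334. 179.] [397.  14.  18.]
scene logger 0.76 [254. 212. 294. 257.] [592.  78.  31.]
scene logger 0.66 [240. 143. 277. 180.] [483. -75.  18.]
scene flap 0.61 [233. 195. 339. 299.] [620. 131.  38.]
scene flask 0.84 [ 96. 173. 160. 259.] [784. -77. 130.]
scene tape_roll 0.67 [196. 182. 244. 230.] [621. -39.  35.]
scene mug 0.97 [321. 292. 402. 351.] [599. 300.  46.]
scene dock 0.64 [261.4 261.7] [653. 106.  42.]
scene stop 0.9 [246.3 284.1] [701. 118.  40.]
scene ledge 0.61 [310.1 246.5] [568. 147.  38.]
scene lip_mid 0.64 [257.2 253.4] [646.  89.  38.]
scene logger 0.87 [256.6 160.2] [485. -77.  20.]
scene logger 0.82 [313.5 164.8] [405.  18.  20.]
scene logger 0.66 [274.4 232.8] [590.  78.  30.]
1.2
```

```bash
python3 - <<'E'
from h import *
a=cv2.imread("pics/top0.png")[100:300,150:340];a=cv2.resize(a,None,fx=2.1*1.5,fy=3.0,interpolation=2)
a=cv2.resize(cv2.imread("pics/top0.png")[100:300,150:340],None,fx=3,fy=3,interpolation=2);cv2.imwrite("pics/top_c.png",a)
b=cv2.resize(cv2.imread("pics/scene0.png")[130:340,190:410],None,fx=2.8,fy=2.8,interpolation=2);cv2.imwrite("pics/scene_c.png",b)
# dock heading from top view: flap plane points z 33..43; ledge = left boundary line
X=np.load("topX.npy")
m=np.zeros(X.shape[:2],bool);m[110:250,165:260]=1
p=X[m];p=p[np.isfinite(p).all(1)&(p[:,2]>30)&(p[:,2]<50)]
print(len(p),cv2.minAreaRect(p[:,:2].astype(np.float32)))
p=X[m];p=p[np.isfinite(p).all(1)&(p[:,2]>8)&(p[:,2]<50)]
print(len(p),cv2.minAreaRect(p[:,:2].astype(np.float32)))
E
```

```text
3898 ((622.186767578125, 85.44014739990234), (272.388427734375, 179.0202178955078), 18.357017517089844)
5749 ((622.1397705078125, 85.20985412597656), (272.95379638671875, 178.74525451660156), 18.0041446685791)
```

View pics/top_c.png

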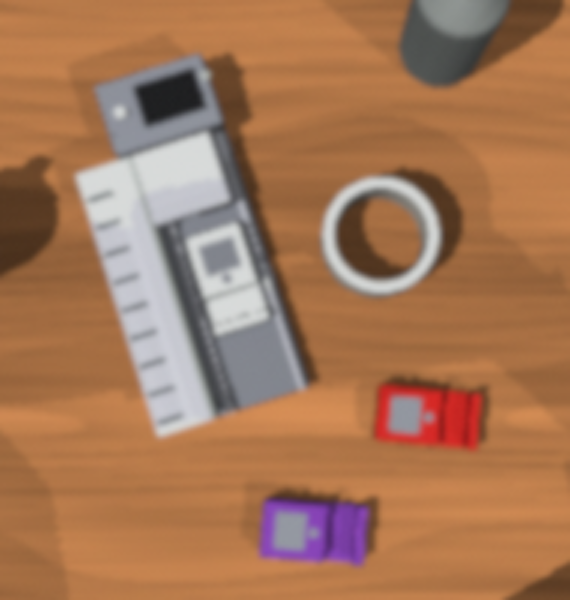

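View pics/scene_c.png

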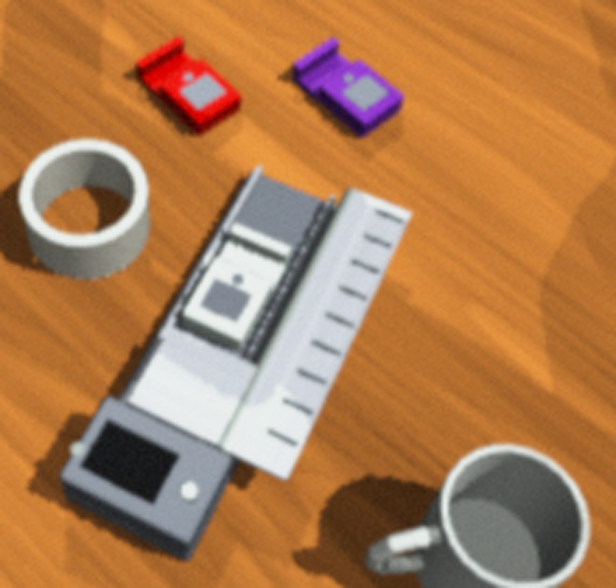

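The white logger is the one on the dock deck, at full top pixel (226,193). The red one at (291,237) and the purple one at (251,274) are look-alikes lying on the table. The white one matches the description by colour and position. Next I fit the dock pose to the clouds.

```bash
cat > fit.py <<'E'
from h import *
from scipy.optimize import minimize
def model(q):
    x,y=q[:,0],q[:,1]; z=np.full(len(q),np.nan)
    z[(y>86)&(y<110)&(x>-155)&(x<58)]=0
    z[(x<-155)&(x>-175)&(y>-36)&(y<86)]=0
    z[(y<-36)&(y>-55)&(x>-155)&(x<58)]=0
    z[(x>-155)&(x<58)&(y>62)&(y<86)]=38
    z[(x>-155)&(x<0)&(y<27)&(y>-27)]=12
    z[(x>-155)&(x<60)&(y<-27)&(y>-31)]=20
    z[(x>0)&(x<58)&(y>-22)&(y<36)]=39.5
    z[(x>60)&(x<85)&(y>-20)&(y<30)]=42
    return z
def todock(p,v):
    c,s=np.cos(v[2]),np.sin(v[2]);d=p[:,:2]-v[:2]
    return np.c_[d[:,0]*c+d[:,1]*s,-d[:,0]*s+d[:,1]*c,p[:,2]]
def fit(p,v0):
    def cost(v):
        q=todock(p,v);m=model(q);k=np.isfinite(m)
        k&=~((abs(q[:,1])<27)&(q[:,0]<0)&(q[:,2]>16))
        return np.minimum(abs(q[k,2]-m[k]),15).mean()+3000/ max(k.sum(),1)*0
    best=None
    for dx in(-10,0,10):
        for dt in(-.05,0,.05):
            o=minimize(cost,np.array(v0)+[dx,0,dt],method="Nelder-Mead",options=dict(initial_simplex=np.array(v0)+[dx,0,dt]+np.array([[0,0,0],[8,0,0],[0,8,0],[0,0,.06]])))
            if best is None or o.fun<best.fun:best=o
    return best
E
python3 - <<'E'
from fit import *
for c in("top","scene"):
    X=np.load(c+"X.npy").reshape(-1,3);p=X[np.isfinite(X).all(1)];p=p[(np.hypot(p[:,0]-610,p[:,1]-110)<190)&(p[:,2]<60)&(p[:,2]>-10)]
    o=fit(p,[645,88,.3]);print(c,np.round(o.x,4),o.fun,len(p))
    q=todock(p,o.x)
    L=q[(q[:,0]<-2)&(abs(q[:,1])<25)&(q[:,2]>25)];print(L[:,:2].min(0),L[:,:2].max(0),np.percentile(L,[3,50,97],axis=0))
E
```

```text
top [6.386646e+02 9.467250e+01 3.221000e-01] 1.2829422652258766 19066
[-95.79491612 -23.18006961] [-15.95022648  20.9939506 ] [[-94.47065945 -21.7079203   28.68668224]
 [-45.67700205  -1.10820417  31.52102235]
 [-17.56431564  19.44877201  34.26466744]]
scene [6.299947e+02 9.001050e+01 3.280000e-01] 1.424411728182656 29253
[-86.6464958  -21.87624355] [-4.55550025 22.71214518] [[-83.80077771 -20.06698032  26.47033683]
 [-33.24181696   0.96069551  31.48932304]
 [ -6.17612224  21.39707265  33.63562521]]
```

```bash
python3 - <<'E'
from h import *
s=r.observe();print(np.round(s["tool_rot"],3),np.round(s["position"],1),s["finger_gap"],s["time_s"])
R=np.array(s["tool_rot"]);print("yaw of tool y",np.degrees(np.arctan2(R[1,1],R[0,1])))
print(np.round(cams.calibration("wrist")["tool_from_camera"],2))
v=[636,93,.323];c,n=np.cos(v[2]),np.sin(v[2])
for q in((-60,36),(-115,36)):print(v[0]+c*q[0]-n*q[1],v[1]+n*q[0]+c*q[1])
E
```

```text
[[ 0.953  0.303  0.   ]
 [ 0.303 -0.953 -0.   ]
 [-0.     0.    -1.   ]] [ 181.8 -571.8  218.7] 92.97598267323781 1.2
yaw of tool y -72.36304476766904
[[   0.     -0.96   -0.28   76.71]
 [   1.      0.      0.      0.56]
 [   0.     -0.28    0.96 -165.66]
 [   0.      0.      0.      1.  ]]
567.6758906105897 108.09357731433789
515.5200809562917 90.63587072656884
```

```bash
python3 -m pendant '[[[28,51,0,0],[28,51,0,0],[28,51,0,0],[28,51,0,0],[28,51,0,0],[28,51,0,0],[28,51,0,0],[28,51,0,0],[28,51,0,0],[28,51,0,0]]]' 60 && python3 -m pendant '[[[30,52,0,0],[30,52,0,0],[30,52,0,1],[0,0,0,0]]]' && python3 - <<'E'
from fit import *
P=pose("wrist");im,d=cams.get_image("wrist");cv2.imwrite("pics/w1.png",im);X=cloud(d,P);np.save("wX.npy",X)
p=X.reshape(-1,3);p=p[np.isfinite(p).all(1)];p=p[(np.hypot(p[:,0]-610,p[:,1]-110)<190)&(p[:,2]<60)&(p[:,2]>-10)]
o=fit(p,[638,93,.323]);print(np.round(o.x,4),o.fun,len(p))
for q in("stop","ledge","lip_mid","logger","dock"):
    for t in models.mark_of("wrist",q)[:2]:
        a=t["at"];print(q,round(t["conf"],2),np.round(a,1),np.round(X[int(a[1]),int(a[0])]))
np.save("v.npy",o.x);v=o.x;c,n=np.cos(v[2]),np.sin(v[2])
w=lambda q:(v[0]+c*q[0]-n*q[1],v[1]+n*q[0]+c*q[1],q[2])
pts=[(-155,86,38),(58,86,38),(-155,62,38),(0,-22,39),(58,-22,39),(60,0,42),(-155,-36,12),(-155,-27,20),(0,-27,20),(0,30,39)]
for (x,y) in proj([w(q) for q in pts],P):
    if abs(x)<2000 and abs(y)<2000: cv2.circle(im,(int(x),int(y)),3,(0,0,255),-1)
cv2.imwrite("pics/w1a.png",im)
E
```

```text
time_s: 2.45
position: [462.6, -60.0, 219.0]
tool_rot: [[0.953, 0.303, 0.001], [0.303, -0.953, -0.0], [0.001, 0.001, -1.0]]
contact_force: [1.2, 0.2, -0.2]
finger_gap: 55.5
gripper_force: 0.0
time_s: 2.95
position: [552.4, 97.8, 217.7]
tool_rot: [[0.946, 0.324, -0.001], [0.324, -0.946, 0.001], [-0.001, -0.001, -1.0]]
contact_force: [0.1, -1.1, -0.4]
finger_gap: 55.6
gripper_force: 0.0
[6.39074e+02 9.25270e+01 3.20200e-01] 0.7517662972410116 66265
stop 0.82 [283.6  50.4] [691. 112.  41.]
stop 0.49 [373.6 155.2] [620. -42.  -1.]
ledge 0.69 [216.4 148.1] [569. 148.  38.]
lip_mid 0.88 [287.9 103.4] [641.  89.  39.]
logger 0.98 [356.5 260.8] [595.  80. 306.]
logger 0.73 [278.7 148.3] [591.  81.  32.]
dock 0.98 [276.8 102.5] [638. 101.  40.]
```

View pics/w1a.png

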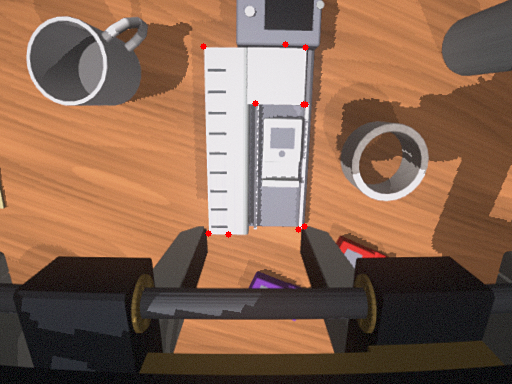

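The logger sits at wrist pixel (282,148), between the rails and behind the flap plate, and the projected dock corners land on the image. I'm moving above the start point: one finger over the ledge, the other behind the logger.

```bash
python3 -m pendant '[[[-20,-4,-40,-0.5],[-19,-4,-45,0],[0,0,-45,0],[0,0,-30,0],[0,0,0,0]]]' && python3 - <<'E'
from fit import *
v=np.load("v.npy");s=r.observe();P=pose("wrist");im,d=cams.get_image("wrist");X=cloud(d,P)
R=np.array(s["tool_rot"]);print("heading",np.degrees(np.arctan2(R[1,0],R[0,0])),np.degrees(v[2]))
print("tcp dock",todock(np.array([s["position"]]),v))
p=X.reshape(-1,3);p=p[np.isfinite(p).all(1)];q=todock(p,v)
for nm,Z in(("w2",q),("w1",todock(np.load("wX.npy").reshape(-1,3),v))):
    L=Z[(Z[:,0]<-2)&(Z[:,0]>-110)&(abs(Z[:,1])<25)&(Z[:,2]>26)&(Z[:,2]<36)]
    if len(L): print(nm,len(L),np.percentile(L,[1,50,99],axis=0))
    L=Z[(Z[:,0]<-20)&(Z[:,0]>-150)&(abs(Z[:,1]-73)<8)&(Z[:,2]<45)]; print("ledge z",np.median(L[:,2]) if len(L) else None)
    L=Z[(Z[:,0]<-105)&(Z[:,0]>-150)&(abs(Z[:,1])<20)&(Z[:,2]<45)]; print("deck z",np.median(L[:,2]) if len(L) else None)
cv2.imwrite("pics/w2.png",im)
E
```

```text
time_s: 3.88
position: [510.3, 85.1, 56.4]
tool_rot: [[0.951, 0.31, -0.005], [0.31, -0.951, -0.0], [-0.005, -0.001, -1.0]]
contact_force: [0.2, 0.8, 0.2]
finger_gap: 56.1
gripper_force: 0.0
heading 18.04487673889063 18.34571984247424
tcp dock [[-124.5618037    33.46239013   56.43762431]]
w2 7045 [[-9.42526335e+01 -2.15231006e+01  2.80172513e+01]
 [-4.30652415e+01 -4.21817626e-02  3.16816334e+01]
 [-1.60861904e+01  2.12031839e+01  3.34872728e+01]]
ledge z 37.70852093828441
deck z 11.602540560627972
w1 1908 [[-94.60272579 -22.03310919  27.43170118]
 [-43.72946525  -0.20015912  31.59773031]
 [-16.40954139  21.19683769  33.46523347]]
ledge z 37.693892558309074
deck z 11.538852130892622
```

View pics/w2.png

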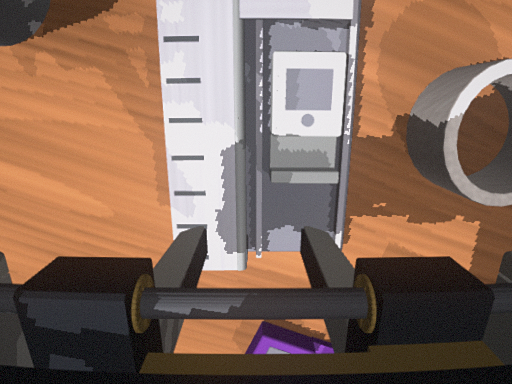

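The fingers straddle the hinge tube: left over the ledge at (190,235), right behind the logger's rear face at (305,180). I'll press the ledge now.

```bash
python3 -m pendant '[[[4,4,-8,0.3],[0,0,-8,0],[0,0,-8,0],[0,0,-7,0],[0,0,0,0],[0,0,0,0]]]' && python3 - <<'E'
from fit import *
v=np.load("v.npy");s=r.observe();P=pose("wrist");im,d=cams.get_image("wrist");X=cloud(d,P);Z=todock(X.reshape(-1,3),v)
print("tcp",todock(np.array([s["position"]]),v),s["contact_force"],s["wrist_torque"])
L=Z[(Z[:,0]>-100)&(Z[:,0]<50)&(abs(Z[:,1]-62)<20)&(Z[:,2]<60)]
print("ledge slope",np.polyfit(L[:,1],L[:,2],1) if len(L) else 0)
L=Z[(Z[:,0]>2)&(Z[:,0]<50)&(abs(Z[:,1]-10)<45)&(Z[:,2]<90)&(Z[:,2]>38)]
print("plate",len(L),np.polyfit(L[:,1],L[:,2],1) if len(L)>5 else 0)
cv2.imwrite("pics/w3.png",im)
E
```

```text
time_s: 4.68
position: [517.3, 90.4, 28.2]
tool_rot: [[0.949, 0.316, 0.001], [0.316, -0.949, 0.0], [0.001, -0.0, -1.0]]
contact_force: [0.5, 2.5, 4.0]
finger_gap: 55.8
gripper_force: 2.4
tcp [[-116.2248779    36.34276969   28.15197081]] [0.49718627 2.47847999 4.02787371] [ 0.49673079 -0.11248068 -0.06061704]
ledge slope [-0.47293567 58.08419258]
plate 1030 [-0.45623759 59.46869217]
```

View pics/w3.png

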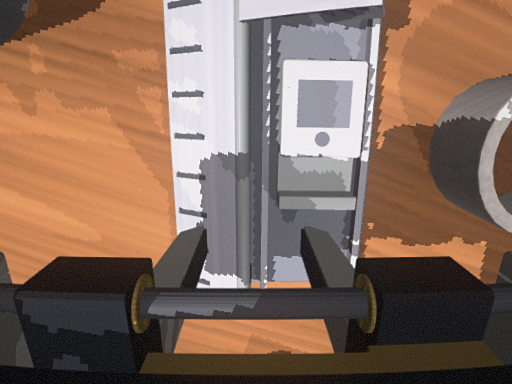

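The flap is up about 0.43 rad, with the ledge tilted and the plate raised. I'll go a little lower and then push.

```bash
python3 -m pendant '[[[0,0,-3,0],[7.6,2.5,0,0],[7.6,2.5,0,0],[7.6,2.5,0,0],[7.6,2.5,0,0],[7.6,2.5,0,0],[7.6,2.5,0,0],[7.6,2.5,0,0],[7.6,2.5,0,0],[0,0,0,0]]]' && python3 - <<'E'
from fit import *
v=np.load("v.npy");s=r.observe();P=pose("wrist");im,d=cams.get_image("wrist");X=cloud(d,P);Z=todock(X.reshape(-1,3),v)
print("tcp",todock(np.array([s["position"]]),v),s["contact_force"],s["wrist_torque"])
L=Z[(Z[:,0]>2)&(Z[:,0]<50)&(abs(Z[:,1]-10)<45)&(Z[:,2]<90)&(Z[:,2]>38)]
print("plate",len(L),np.polyfit(L[:,1],L[:,2],1) if len(L)>5 else 0)
L=Z[(Z[:,0]<-2)&(Z[:,0]>-110)&(abs(Z[:,1])<25)&(Z[:,2]>26)&(Z[:,2]<36)]
print(len(L),np.percentile(L,[1,50,99],axis=0))
cv2.imwrite("pics/w4.png",im)
E
```

```text
time_s: 5.98
position: [577.5, 110.7, 24.3]
tool_rot: [[0.949, 0.317, -0.001], [0.317, -0.949, 0.0], [-0.001, -0.001, -1.0]]
contact_force: [-2.4, 2.9, 4.1]
finger_gap: 55.8
gripper_force: 2.7
tcp [[-52.73011038  36.652858    24.34793926]] [-2.36788801  2.94221391  4.10063637] [0.75818018 0.41617861 0.04432843]
plate 16198 [-0.63979217 67.68814504]
2435 [[-54.90782941 -21.17637628  26.37694263]
 [-35.16156312   2.48160782  31.43744267]
 [ -4.76337232  21.44458404  34.89794698]]
```

View pics/w4.png

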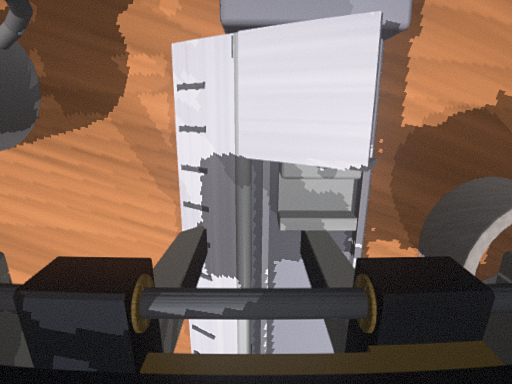

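The plate is up 0.57 rad and the logger's nose is under it, with the end wall still outside at (317,225). About 25 mm remain.

```bash
python3 -m pendant '[[[6.6,2.2,0,0],[6.6,2.2,0,0],[5.7,1.9,0,0],[0,0,0,0]]]'; python3 -m pendant '[[[2.8,0.95,0,0],[0,0,0,0]]]';  python3 -m pendant '[[[1.9,0.6,0,0],[0,0,0,0]]]'
```

```text
time_s: 6.52
position: [596.2, 116.7, 24.4]
tool_rot: [[0.949, 0.316, -0.001], [0.316, -0.949, 0.0], [-0.001, -0.0, -1.0]]
contact_force: [-3.5, 2.8, 4.2]
finger_gap: 55.8
gripper_force: 2.7
time_s: 6.78
position: [598.7, 117.4, 24.4]
tool_rot: [[0.949, 0.316, -0.001], [0.316, -0.949, -0.0], [-0.001, -0.0, -1.0]]
contact_force: [-4.7, 2.1, 4.3]
finger_gap: 55.8
gripper_force: 3.0
time_s: 7.02
position: [599.8, 117.7, 24.3]
tool_rot: [[0.949, 0.316, -0.003], [0.316, -0.949, -0.001], [-0.003, -0.0, -1.0]]
contact_force: [-9.2, 1.2, 8.3]
finger_gap: 55.6
gripper_force: 5.8
```

```bash
python3 -m pendant '[[[1.9,0.6,0,0],[0,0,0,0]]]'; python3 -m pendant '[[[1.9,0.6,0,0],[0,0,0,0],[0,0,0,0]]]'; python3 - <<'E'
from fit import *
v=np.load("v.npy");s=r.observe();P=pose("wrist");im,d=cams.get_image("wrist");X=cloud(d,P);Z=todock(X.reshape(-1,3),v)
print("tcp",todock(np.array([s["position"]]),v),s["contact_force"],s["wrist_torque"])
L=Z[(Z[:,0]>2)&(Z[:,0]<50)&(abs(Z[:,1]-10)<45)&(Z[:,2]<90)&(Z[:,2]>38)]
print("plate",len(L),np.polyfit(L[:,1],L[:,2],1) if len(L)>5 else 0)
L=Z[(Z[:,0]<-2)&(Z[:,0]>-50)&(abs(Z[:,1])<25)&(Z[:,2]>28)&(Z[:,2]<36)]
print(len(L),np.percentile(L,[1,50,99],axis=0))
cv2.imwrite("pics/w5.png",im)
E
```

```text
time_s: 7.28
position: [600.0, 117.8, 24.3]
tool_rot: [[0.949, 0.316, -0.007], [0.316, -0.949, -0.002], [-0.007, -0.001, -1.0]]
contact_force: [-18.9, -2.2, 15.8]
finger_gap: 56.0
gripper_force: 10.5
time_s: 7.65
position: [600.1, 117.7, 24.1]
tool_rot: [[0.949, 0.315, -0.01], [0.315, -0.949, -0.003], [-0.011, -0.001, -1.0]]
contact_force: [-25.4, -4.2, 21.8]
finger_gap: 55.7
gripper_force: 14.7
tcp [[-29.05421907  36.20093195  24.06923486]] [-25.44133948  -4.21562363  21.82645204] [-1.21422557  4.56416587 -0.73938049]
plate 14362 [-0.66190365 68.71635512]
962 [[-33.54524556 -20.19472511  28.32210141]
 [-16.90513721   6.29917559  31.49082699]
 [-11.65410533  21.14514567  35.74197268]]
```

View pics/w5.png

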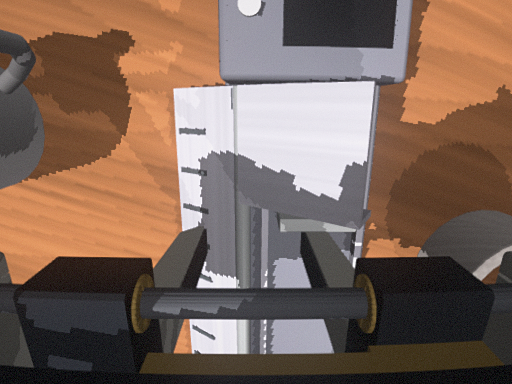

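The logger has hit a hard stop: the force climbs with no more travel, and its end wall spans dock x ≈ -20 to -12, which is home. I'll back off a little and then lift.

```bash
python3 -m pendant '[[[-3.8,-1.3,0,0],[-5.7,-1.9,0,0],[0,0,0,0],[0,0,10,0],[0,0,15,0],[0,0,30,0],[-5,-2,40,0],[-5,-2,40,0],[0,0,40,0],[0,0,0,0]]]'; python3 - <<'E'
from fit import *
v=np.load("v.npy");P=pose("wrist");im,d=cams.get_image("wrist");X=cloud(d,P);Z=todock(X.reshape(-1,3),v)
L=Z[(Z[:,0]>2)&(Z[:,0]<50)&(abs(Z[:,1]-10)<28)&(Z[:,2]<90)&(Z[:,2]>30)]
print("plate",len(L),np.polyfit(L[:,1],L[:,2],1))
L=Z[(Z[:,0]<-2)&(Z[:,0]>-60)&(abs(Z[:,1])<22)&(Z[:,2]>26)&(Z[:,2]<36)]
print(len(L),np.percentile(L,[2,50,98],axis=0))
cv2.imwrite("pics/w6.png",im)
im,d=cams.get_image("scene");cv2.imwrite("pics/s6.png",cv2.resize(im[130:340,190:410],None,fx=2.8,fy=2.8,interpolation=2))
E
```

```text
time_s: 8.95
position: [588.0, 111.7, 205.2]
tool_rot: [[0.949, 0.316, 0.008], [0.316, -0.949, -0.0], [0.008, 0.003, -1.0]]
contact_force: [0.0, 0.3, 0.7]
finger_gap: 55.7
gripper_force: 0.0
plate 2391 [8.19578143e-04 3.95948218e+01]
308 [[-1.97217865e+01 -2.13043672e+01  2.90917426e+01]
 [-1.56034160e+01 -2.33912466e-04  3.14247403e+01]
 [-1.16990805e+01  2.03117805e+01  3.30865013e+01]]
```

View pics/w6.png

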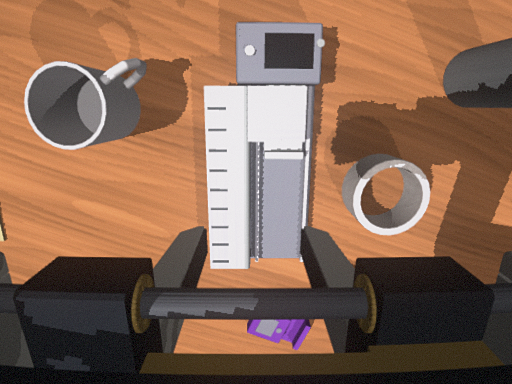

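View pics/s6.png

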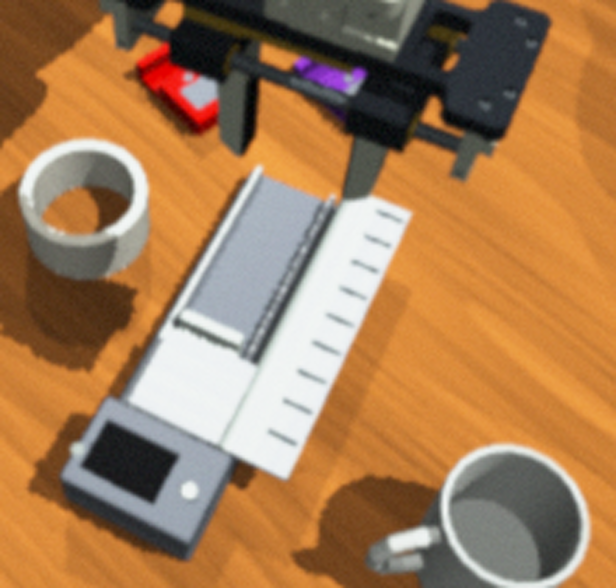

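The flap lies flat (slope 0, z 39.6). The logger's end wall at (284,155) is just outside it, with its rear face at dock x -20, so it is home. The flask, tape roll and mug are where they were. Handing in.

```bash
python3 -c "
from rig import r
print(r.close_job())"
```

```text
the job is handed in; nothing more can be done
None
```

The white logger is fully home against the reader, the flap has snapped shut with its lip behind the logger's body, the flask, tape roll and mug were not moved, and the job was handed in at about 9 s with the hand clear.

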